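# Lift a retaining ring out of a tilted lens cell with a pick

## Robot

A 7-joint arm with a two-finger parallel gripper is mounted at the origin on the work surface. World frame = base frame: x ahead of the robot, y to its left, z up, the work surface at z = 0. Lengths are in m, angles in rad, forces in N, time in s.
With the tool pointing down it reaches from about 0.425 to 0.925 m from the base axis. Payload 6.8 kg.
Tool frame: the origin (TCP) lies between the finger pads; the fingertips stand 14 mm ahead of it and the grasp point (between the pads) lies 5 mm behind it; z points along the fingers, y is the line along which they close (so a half turn about z gives the same grasp; the last joint's range is limited). The gripper opens to 85 mm and grips with 20 to 120 N. Pads are 22 mm wide; open, the fingers measure 114 mm over their backs; the gripper's body (76 mm by 85 mm) begins 54 mm behind the grasp point. The pads swing forward as they close: fully open they stand 13 mm farther back than shut.
Start: joints at [-1.301, 0.477, 0.022, 1.555, -0.011, 1.109, -0.083], TCP at [0.249, 0.627, 0.245] pointing down, gripper open.
Joint ranges: [-2.96, 2.96], [-0.34, 2.1], [-1.41, 1.46], [0.24, 2.44], [-1.37, 4.51], [0.17, 1.92], [-2.96, 2.96]. Speed limits (rad/s): [2.39, 2.39, 3.14, 3.14, 3.14, 3.14, 3.14].

## Interface

Orientations are given as a rotation vector (axis times angle).
In Python, from bench import r, imaging gives the robot as it stands.
- The arm moves only by the tool apply_moves, never from a script. Its argument "moves" is a list of rows, each a list of 2 entries, a list of its own where there are three numbers: the shift along the tool's x, y, z in cm, then the turn about the tool's z in rad. In form: [[[tx, ty, tz], roll], ...]. A call has 1 to 10 rows; each row is the pose to reach, as a shift and turn from the pose commanded when the call began, along the tool's axes at that moment; what a row does not reach only later rows make up. A row lasts 1/12 s, in which the tool goes at most 41.7 mm and 7.16 degrees, less where a joint would pass 70% of its speed; a pose out of reach is approached as far as the arm can. A call with a gripper value outside its range is refused whole. "claw" is the opening, from 0 (shut) to 1 (fully open), set as the call begins (left out, the last holds). The fingers move at their own pace and stop on an object; "grip_force" is the grip in N (left out, the last holds). Time passes only in rows, so rows that repeat a pose let the fingers close. It gives the time, the measured TCP pose, the force and the opening at its end, in the units of the state.
- r.get_obs(): the state, without advancing time (a new reading comes with each control period).
- imaging.grab_frame(name): name is "scene" or "side" or "wrist"; returns a dict with "frame" (480x640x3 uint8, blue, green, red), "intrinsics" (3x3 intrinsics, pixels), "k1" (the pictures are not rectified: a ray, as slopes to the right and down, at radius r is drawn at 1 + k1 r^2 times it, then the intrinsics apply), "T" (4x4, takes a point from camera to world coordinates). Camera axes: x right, y up, looking along -z (the intrinsics and any distortion apply to the point x, -y, -z); pixel columns grow to the right and rows downward; lengths in m; the calibration is good to about 2 mm. A picture is of the moment at which its call begins. There is no depth.
- r.hand_in(): hands the job in, once; it reports no verdict.
The state is a dict: "clock": time; "joints": joint angles; "qvel": joint speeds; "tau": joint torques, N m; "tcp_pos": TCP position; "orientation": TCP orientation; "contact_force": force on the tool from outside, world axes, zero at the start; "moment": the same for the moment, N m; "grip_width": finger opening in m.
Only numpy, scipy, OpenCV 4.12 (cv2) and the standard library are available. Lean on these libraries where they do the work, as an engineer would, in place of code of your own. Each camera call takes 0.05 s, during which the arm holds its last target. There are 200 camera calls.

## Task

Take the pick from its rest, slide its tip through the notch under the end of the split retaining ring in the tilted lens cell, and lift the ring out of its seat on the pick. Let the ring slide off into the steel tray so that it lies flat there, without dropping it from a height or touching it with the gripper, then put the pick back on its rest. Leave everything else on the bench where it is.

Things in the scene. Friction and masses are not known exactly. Their poses are not given: they have to be found in the camera images.
- stand: Fixed stand holding a round grey lens cell 100 mm across, whose face slopes 30 deg: low on the side of the stand's -x axis (towards the robot, give or take the yaw), high on its +x side. Origin: on the table under the cell's centre; z up. Base plate 140 x 120 mm, 12 mm high. Stands still.
- seat (a point): Centre of the ring's seat in the cell, 165 mm above the table over the stand's origin. u = direction 30 deg upward from the stand's +x (up the slope); n = face normal, 30 deg from vertical, leaning to the stand's -x. The seat is a flat shelf, radius 25 to 36 mm; the cell's wall around it (35 mm inner, 50 mm outer radius) rises 7 mm above it. The bore inside is 13 mm deep down to the glass.
- notch (a point): Middle of the radial notch that cuts wall and shelf away on the low side, open outwards and above: the point 31 mm from the seat centre along -u and 5 mm below the shelf (along -n). The notch is 24 mm wide here, wider outwards, its floor 11 mm below the shelf. A rod sliding in along +u through this point passes under the ring.
- lip (a point): Inner edge of a lip on the high (+u) side of the cell, spanning 75 deg, 30.5 mm from the seat's centre, its underside 7 mm above the shelf: the ring's far side is tucked 1 to 3 mm under it, so the ring comes out notch side first and must be drawn a few mm back towards the notch (-u) as that side is lifted.
- ring: Loose split retaining ring of round dark 5 mm steel wire, mean radius 31 mm (67 mm over all), about 35 g, lying on the seat, tilted with it. Origin: circle's centre at mid wire; z: its axis; -x: to the notch. The split is 40 deg wide, from 20 to 60 deg past the notch's middle towards the ring's -y. Both ends turn inward by 9 mm. It slides down a bare rod only from about 35 deg slope (friction about 0.6).
- ring_lift (a point): Point on the ring's wire (mid wire) over the middle of the notch, 31 mm from the ring's centre along the ring's -x and 11 mm along the wire from one end: where the pick goes under.
- pick: Loose straight pick, about 70 g: aluminium handle 100 mm long, 14 x 14 mm square, and a round steel shaft 5 mm thick, 90 mm long, in line with it. Origin: centre of the handle; +x along the pick towards its tip, z up. The centre of mass is 11 mm in front of the origin. The handle's front end (50 mm from the origin) stops a ring sliding down the shaft.
- pick_tip (a point): The rounded tip of the pick's shaft, 140 mm from the centre of the handle.
- rest: Fixed black pick rest: base 110 x 60 mm, 8 mm high, with two 12 mm thick cradles at 40 mm before and behind its centre (68 mm clear between them), in which the handle lies along the rest's x axis, tip to +x, handle axis 41 mm above the table. Each cradle's floor is 34 mm high; its cheeks stand 8 mm higher and are 24 mm apart. Origin: on the table under its centre.
- tray: Fixed square steel tray, 170 x 170 mm outside, 20 mm high, walls and floor 4 to 5 mm. Origin: on the table under its centre. It stands to one side of the stand and the pick rest to the other; which is where varies.
- objective_a: Loose bystander: microscope objective standing on the bench, 32 mm thick, 50 mm high. Origin: underside.
- objective_b: Loose bystander: a taller objective, 62 mm high. Origin: underside.
- dust_cap: Loose bystander: low black cap 36 mm across, 15 mm high. Origin: underside.
- cleaner: Loose bystander: white bottle 48 mm across, 120 mm high. Origin: underside.
- slide_box: Loose bystander: grey box 90 x 120 x 24 mm. Origin: underside.
- dish: Loose bystander: shallow white dish 86 mm across, 14 mm high. Origin: underside.
- screwdriver: Loose bystander: black-handled screwdriver 170 mm long lying on the bench. Origin: under its middle.
Mind the look-alikes: they are no part of the job. Several things have the shape of the tray; the one meant has the colours described above.

How it is judged:
On the way:
1. the notch side of the ring is raised at least 15 mm on the pick, at the cell, fingers off the ring (height (world z) of ring_lift above 0.167 m and contact force between pick and ring above 0.02 N and horizontal distance between ring and seat below 0.07 m and contact force between the fingers and ring below 0.05 N), for 0.1 s.
At the end, for the whole second after the job is handed in: The ring lies still and flat in the tray (centre within 80 mm of the tray's along both axes, under 15 mm high, axis within 0.25 rad of vertical); the pick lies still in its rest's cradles (within 28 mm along, 12 mm across, 36 to 47 mm high, in line within 0.2 rad) (x of ring in the frame of tray between -0.08 and 0.08 m and y of ring in the frame of tray between -0.08 and 0.08 m and height (world z) of ring below 0.015 m and x of pick in the frame of rest between -0.028 and 0.028 m and y of pick in the frame of rest between -0.012 and 0.012 m and height (world z) of pick between 0.036 and 0.047 m and angle between the x axis of pick and the x axis of rest, either way round below 0.2 rad and linear speed of each of ring, pick below 0.02 m/s and angle between the z axis of ring and the z axis of tray, either way round below 0.25 rad); the robot touches nothing.
It fails at once if the gripper presses on the ring (over 0.5 N) (contact force between the fingers and ring above 0.5 N).
It fails at once if the ring is dropped or flung (faster than 1.3 m/s, a fall of about 85 mm) (linear speed of ring above 1.3 m/s).
It fails at once if a bystander (objective, cap, bottle, slide box, dish or screwdriver) is moved more than 25 mm (distance of any of objective_a, objective_b, dust_cap, cleaner, slide_box, dish, screwdriver from where it was at the start of the episode above 0.025 m).
It also fails if it takes over 72 s, if anything falls off the work surface, if the arm or the gripper's body presses on something with over 40 N, if the wrist force passes 120 N, or if a joint passes its speed limit or range.

## Working session

There is one attempt and no reset: what is moved stays moved. The work goes in short steps, Python scripts to look and compute and a tool call to move; the robot and the scene stay as the last step left them, time stands still between calls to the robot, and variables do not carry over. Pictures are saved under pics/ and viewed, on a budget of 10 in all, crops included, one or two more only if the job needs it, and the job is handed in when it is done.

Besides the shell and the picture viewer there is one more tool, called after ">>>" as a command line: name --argument value ..., lists and objects as JSON in quotes. apply_moves: Moves the arm, as the interface text tells. Its arguments: {"type":"object","properties":{"moves":{"type":"array","items":{"type":"array"}},"claw":{"type":"number"},"grip_force":{"type":"number"}},"required":["moves"]}

```bash
ls; mkdir -p pics; cat > h.py <<'E'
import numpy as np, cv2
from bench import r, imaging
from scipy.spatial.transform import Rotation as R
def grab(name,save=None):
    d=imaging.grab_frame(name)
    if save: cv2.imwrite('pics/'+save,d['frame'])
    return d
def proj(d,P):
    P=np.atleast_2d(P); T=np.array(d['T']); K=np.array(d['intrinsics'])
    c=(P-T[:3,3])@T[:3,:3]; s=np.c_[c[:,0]/-c[:,2],-c[:,1]/-c[:,2]]
    s=s*(1+d['k1']*(s**2).sum(1,keepdims=True))
    return s@K[:2,:2].T+K[:2,2]
def ray(d,uv):
    T=np.array(d['T']); K=np.array(d['intrinsics'])
    y=np.linalg.solve(K[:2,:2],np.array(uv,float)-K[:2,2]); s=y.copy()
    for _ in range(20): s=y/(1+d['k1']*(s@s))
    v=T[:3,:3]@np.array([s[0],-s[1],-1]); return T[:3,3],v
def onz(d,uv,z):
    o,v=ray(d,uv); return o+v*(z-o[2])/v[2]
E
cat > a.py <<'E'
from h import *
import pickle
D={}
for n in ['scene','side','wrist']:
    D[n]=grab(n,n+'0.png'); print(n,np.round(D[n]['T'],3).tolist(),np.round(D[n]['intrinsics'],1).tolist(),D[n]['k1'])
pickle.dump(D,open('d0.pkl','wb'))
print({k:np.round(v,3) for k,v in r.get_obs().items()})
E
python3 a.py
```

```text
pics
scene [[0.345, -0.508, 0.789, 1.557], [0.938, 0.178, -0.296, -0.347], [0.01, 0.843, 0.539, 0.854], [0.0, 0.0, 0.0, 1.0]] [[520.6, 0.0, 319.9], [0.0, 520.6, 229.7], [0.0, 0.0, 1.0]] -0.05072941785249226
side [[0.832, 0.415, -0.368, -0.033], [-0.555, 0.64, -0.531, -0.722], [0.015, 0.646, 0.763, 1.283], [0.0, 0.0, 0.0, 1.0]] [[583.3, 0.0, 322.2], [0.0, 583.3, 232.9], [0.0, 0.0, 1.0]] -0.08017458115851313
wrist [[0.37, -0.883, -0.289, 0.175], [0.929, 0.351, 0.116, 0.657], [-0.002, -0.311, 0.95, 0.373], [0.0, 0.0, 0.0, 1.0]] [[430.0, 0.0, 323.9], [0.0, 430.0, 240.3], [0.0, 0.0, 1.0]] -0.07601335115918668
{'clock': np.float64(0.15), 'joints': array([-1.301,  0.478,  0.022,  1.556, -0.011,  1.109, -0.083]), 'qvel': array([ 0.   , -0.002,  0.001, -0.004,  0.   , -0.001,  0.   ]), 'tau': array([ 2.0000e-03, -5.9692e+01,  1.6100e+00, -2.8149e+01,  1.3000e-02,
        7.0000e-03, -0.0000e+00]), 'tcp_pos': array([0.249, 0.627, 0.245]), 'orientation': array([-5.900e-01, -3.086e+00,  2.000e-03]), 'contact_force': array([-0.378, -0.619,  0.501]), 'moment': array([-0.092,  0.076,  0.026]), 'grip_width': np.float64(0.085)}
```

View pics/scene0.png

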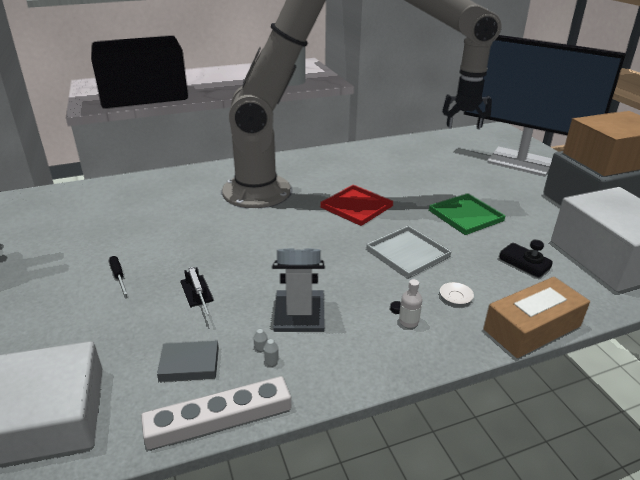

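View pics/side0.png

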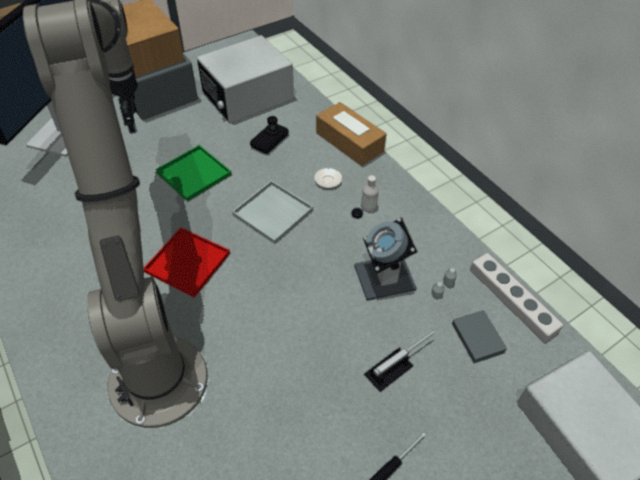

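The steel-grey tray is at scene (408,250) and side (272,211); red (357,204) and green (466,213) are look-alikes. The pick lies on its rest at side (400,360) and scene (198,287). The black-handled thing at scene (118,272) is the screwdriver. I'll confirm these in one enlarged montage.

```bash
python3 - <<'E'
import cv2,numpy as np
s=cv2.imread('pics/scene0.png'); d=cv2.imread('pics/side0.png')
c=lambda im,x,y,w,h:cv2.resize(im[y:y+h,x:x+w],(400,300),interpolation=cv2.INTER_CUBIC)
m=np.vstack([np.hstack([c(s,170,255,80,60)*1,c(s,250,240,120,90)]),np.hstack([c(d,350,320,100,75),c(d,340,210,120,90)])])
cv2.imwrite('pics/m1.png',m)
E
```

```text
(no output)
```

View pics/m1.png

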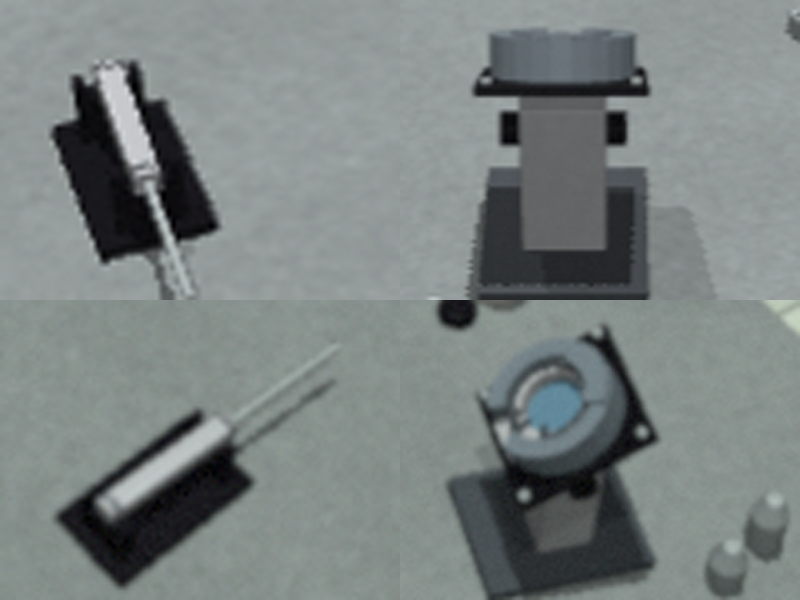

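Top left and bottom left show the aluminium pick in the black rest, with the tip at side pixel (434,332). Top right and bottom right show the stand, with the cell facing the robot and the base plate's side-image corners at (354,265), (368,299) and (416,288). Next I'll compute positions.

```bash
python3 - <<'E'
from h import *
import pickle
D=pickle.load(open('d0.pkl','rb')); s,d=D['side'],D['scene']
f=lambda n,a,z:print(n,np.round(onz(s if n[0]=='s' else d,a,z),3))
f('s rear',(376,372),.044);f('s front',(406.2,352),.048);f('s tip',(434.5,331.7),.041)
f('s restTL corner',(364.5,374.5),.004);f('s restB',(380.5,391),.0);f('s restR',(413,366),.004)
f('s baseL',(354.4,264.6),.012);f('s baseB',(367.6,298.5),.006);f('s baseR',(415.9,287),.012)
f('d baseBL',(277,290.4),.012);f('d baseBR',(324.1,290.4),.012)
f('s cellglass',(386.5,242.5),.155); 
for n,a in [('l',(234,211)),('t',(273,183)),('r',(312,210)),('b',(275,241))]: f('s tray'+n,a,.02)
for n,a in [('l',(367,247)),('t',(408,228)),('r',(450,250)),('b',(409,274))]: f('d tray'+n,a,.02)
E
```

```text
s rear [ 0.434 -0.281  0.044]
s front [ 0.524 -0.28   0.048]
s tip [ 0.621 -0.273  0.041]
s restTL corner [ 0.422 -0.257  0.004]
s restB [ 0.43  -0.311  0.   ]
s restR [ 0.534 -0.304  0.004]
s baseL [0.591 0.021 0.012]
s baseB [ 0.558 -0.086  0.006]
s baseR [ 0.685 -0.13   0.012]
d baseBL [ 0.556 -0.086  0.012]
d baseBR [0.596 0.027 0.012]
s cellglass [ 0.629 -0.051  0.155]
s trayl [0.406 0.368 0.02 ]
s trayt [0.561 0.406 0.02 ]
s trayr [0.6   0.247 0.02 ]
s trayb [0.449 0.205 0.02 ]
d trayl [0.465 0.206 0.02 ]
d trayt [0.414 0.365 0.02 ]
d trayr [0.557 0.422 0.02 ]
d trayb [0.616 0.259 0.02 ]
```

```bash
cat >> h.py <<'E'
def pose():
    o=r.get_obs(); M=R.from_rotvec(o['orientation']).as_matrix()
    return np.array(o['tcp_pos']),M,np.arctan2(M[1,0],M[0,0]),o
def to(p,yaw,base=None):
    P,M,y0,o=pose()
    if base is not None: P,y0=np.array(base[0]),base[1]; c,s=np.cos(y0),np.sin(y0); M=np.array([[c,s,0],[s,-c,0],[0,0,-1.]])
    print('to',p,yaw,'shift cm',np.round((np.array(p)-P)@M*100,1),'roll',round(y0-yaw,3))
E
python3 - <<'E'
from h import *
P,M,y,o=pose();print(y,np.round(M,3))
to([.48,.32,.33],1.6); to([.54,-.02,.33],-.32,([.48,.32,.33],1.6))
E
```

```text
2.7638136425177975 [[-0.929  0.369 -0.   ]
 [ 0.369  0.929 -0.001]
 [-0.    -0.001 -1.   ]]
to [0.48, 0.32, 0.33] 1.6 shift cm [-32.8 -20.   -8.5] roll 1.164
to [0.54, -0.02, 0.33] -0.32 shift cm [-34.2   5.    0. ] roll 1.92
```

>>> apply_moves --moves '[[[-3.3, -2, -0.9], 0.116], [[-6.6, -4, -1.8], 0.232], [[-9.9, -6, -2.7], 0.348], [[-13.2, -8, -3.6], 0.464], [[-16.5, -10, -4.5], 0.58], [[-19.8, -12, -5.4], 0.696], [[-23.1, -14, -6.3], 0.812], [[-26.4, -16, -7.2], 0.928], [[-29.7, -18, -8], 1.044], [[-32.8, -20, -8.5], 1.16]]' --claw 0.6

```text
clock: 0.98
tcp_pos: [0.4813, 0.3186, 0.3312]
orientation: [2.191, 2.251, 0.002]
contact_force: [0.6, 0.4, 0.3]
grip_width: 0.0512
```

>>> apply_moves --moves '[[[-3.4, 0.5, 0], 0.12], [[-6.8, 1, 0], 0.24], [[-10.2, 1.5, 0], 0.36], [[-13.6, 2, 0], 0.48], [[-17, 2.5, 0], 0.6], [[-20.4, 3, 0], 0.72], [[-23.8, 3.5, 0], 0.84], [[-27.2, 4, 0], 0.96], [[-30.6, 4.5, 0], 1.08], [[-34.2, 5, 0], 1.2]]'

```text
clock: 1.82
tcp_pos: [0.5411, -0.0208, 0.3303]
orientation: [-3.079, -0.622, -0.0]
contact_force: [0.5, 0.9, 0.1]
grip_width: 0.0513
```

>>> apply_moves --moves '[[[0, 0, 0], 0.12], [[0, 0, 0], 0.24], [[0, 0, 0], 0.36], [[0, 0, 0], 0.48], [[0, 0, 0], 0.6], [[0, 0, 0], 0.72], [[0, 0, 0], 0.72], [[0, 0, 0], 0.72]]'

```text
clock: 2.48
tcp_pos: [0.5412, -0.0195, 0.3301]
orientation: [3.103, -0.489, -0.001]
contact_force: [-0.2, 0.7, -0.1]
grip_width: 0.0512
```

```bash
python3 - <<'E'
from h import *
import pickle
d=grab('wrist','w1.png'); pickle.dump(d,open('dw1.pkl','wb'))
P,M,y,o=pose();print(P,y,o['clock'],np.round(o['joints'],2))
E
```

```text
[ 0.54119467 -0.01949674  0.33015719] -0.3122769821775964 2.5333 [-0.8   0.23  0.86  1.81 -0.19  1.19 -1.76]
```

View pics/w1.png

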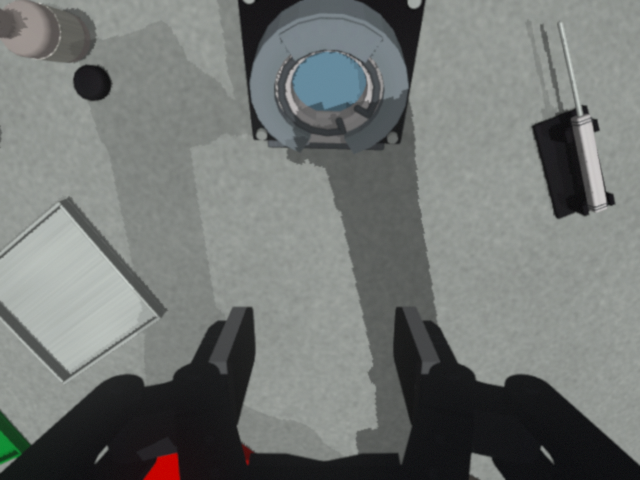

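Wrist view: the cell sits at about (330,85) with its notch at the bottom, near (325,145). The pick's tip is at (561,23) and its handle ends are at (582,112) and (600,210). The steel tray is at left. Next I'll overlay the model.

```bash
cat > ov.py <<'E'
from h import *
import pickle
d=pickle.load(open('dw1.pkl','rb'))
tip=onz(d,(561,23),.041); fr=onz(d,(582,111),.048); re=onz(d,(600,210),.048)
print('tip',tip,'front',fr,'rear',re, 'yaw',np.arctan2(*(fr-re)[1::-1]), np.arctan2(*(tip-re)[1::-1]))
for a in [(62,202),(163,317),(66,382)]: print('tray',onz(d,a,.02))
def stand(x,y,yaw):
    c,s=np.cos(yaw),np.sin(yaw); e=np.array([c,s,0]);f=np.array([-s,c,0]);z=np.array([0,0,1.])
    u=e*np.cos(np.pi/6)+z*.5; n=-e*.5+z*np.cos(np.pi/6); S=np.array([x,y,.165]); return S,u,f,n
def model(x,y,yaw):
    S,u,f,n=stand(x,y,yaw); t=np.linspace(0,2*np.pi,120)[:,None]
    C=lambda rr,h:S+rr*(np.cos(t)*u+np.sin(t)*f)+h*n
    no=lambda s,h:np.array([S-k*u+s*f+h*n for k in (.025,.031,.05)])
    return [C(.05,.007),C(.035,.007),C(.031,.0025),no(.012,0),no(-.012,0)]
if __name__=='__main__':
    im=cv2.resize(d['frame'][0:180,210:450],None,fx=3.3,fy=3.3,interpolation=cv2.INTER_CUBIC); pl=im.copy()
    for L,c in zip(model(.6415,-.053,-.32),[(0,255,0),(0,255,255),(0,0,255),(255,0,255),(255,0,255)]):
        p=(proj(d,L)-[210,0])*3.3; cv2.polylines(im,[p.astype(int)],False,c,1)
    cv2.imwrite('pics/ov1.png',im)
E
python3 ov.py
```

```text
tip [ 0.61894882 -0.2725353   0.041     ] front [ 0.53635616 -0.27485922  0.048     ] rear [ 0.43352041 -0.27949424  0.048     ] yaw 0.04504161888298531 0.03751139814092195
tray [0.60849007 0.25454019 0.02      ]
tray [0.44915812 0.20577002 0.02      ]
tray [0.40229315 0.36606776 0.02      ]
```

View pics/ov1.png

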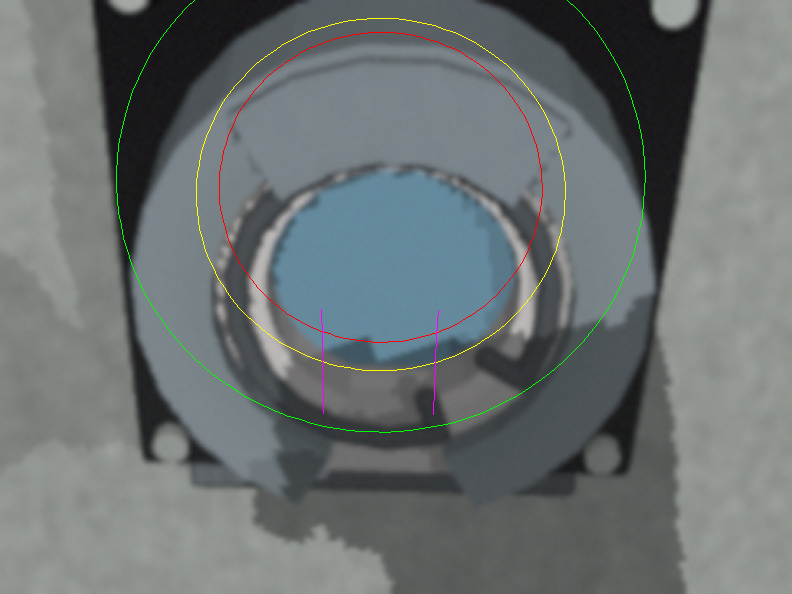

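```bash
cat > fit.py <<'E'
from ov import *
from scipy.optimize import least_squares
q=lambda a:np.array(a)/3.3+[210,0]
def res(p):
    S,u,f,n=stand(*p[:3]); a=p[3]
    out=[]
    t=np.linspace(0,2*np.pi,721)[:,None]; C=proj(d,S+.05*(np.cos(t)*u+np.sin(t)*f)+.007*n)
    out+=[C[:,0].min()-q((132,0))[0],C[:,0].max()-q((656,0))[0]]
    for s,pt in ((1,(295,502)),(-1,(475,505))):
        out+=list(proj(d,S+.05*(-np.cos(a)*u+s*np.sin(a)*f)+.007*n)[0]-q(pt))
    out+=list(proj(d,S-.031*u+.0025*n)[0][1:]-q((387,436))[1:])
    I=proj(d,S+.035*(np.cos(t)*u+np.sin(t)*f)+.007*n); out+=[I[:,0].min()-q((213,0))[0],I[:,0].max()-q((575,0))[0]]
    return np.array(out)
s=least_squares(res,[.63,-.05,-.32,.35]); print(s.x,np.round(s.fun,1))
im=cv2.resize(d['frame'][0:180,210:450],None,fx=3.3,fy=3.3,interpolation=cv2.INTER_CUBIC)
for L,c in zip(model(*s.x[:3]),[(0,255,0),(0,255,255),(0,0,255),(255,0,255),(255,0,255)]):
    p=(proj(d,L)-[210,0])*3.3; cv2.polylines(im,[p.astype(int)],False,c,1)
cv2.imwrite('pics/ov2.png',im)
E
python3 fit.py
```

```text
tip [ 0.61894882 -0.2725353   0.041     ] front [ 0.53635616 -0.27485922  0.048     ] rear [ 0.43352041 -0.27949424  0.048     ] yaw 0.04504161888298531 0.03751139814092195
tray [0.60849007 0.25454019 0.02      ]
tray [0.44915812 0.20577002 0.02      ]
tray [0.40229315 0.36606776 0.02      ]
[ 0.62291815 -0.0496274  -0.34428932  0.40228626] [ 0.6 -0.7  0.1 -0.1  0.3  0.7 -0.7 -0.2 -0. ]
```

View pics/ov2.png

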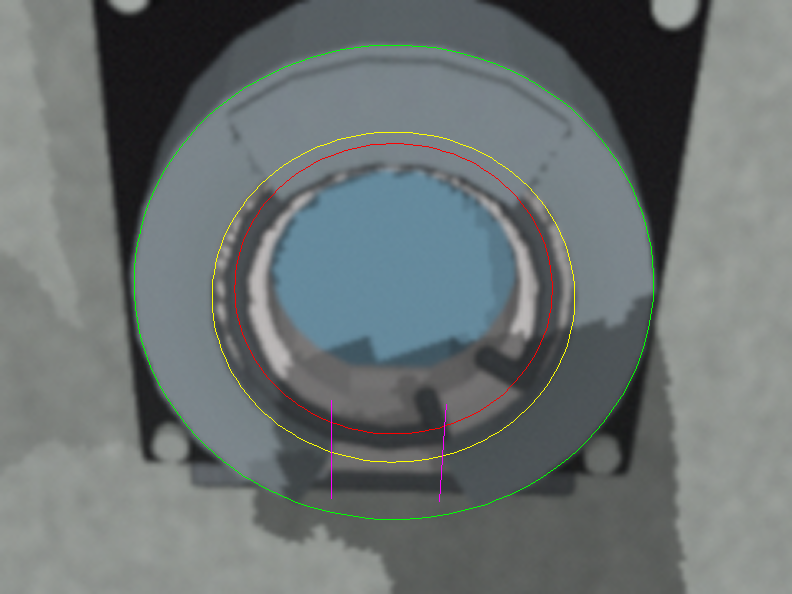

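The fit is sub-pixel: seat at (0.623,-0.050), yaw -0.344. The pick's centre is about (0.482,-0.277), yaw 0.042.

```bash
python3 - <<'E'
from h import *
to([.49,-.2765,.15],.042); to([.49,-.2765,.036],.042,([.49,-.2765,.15],.042))
E
```

```text
to [0.49, -0.2765, 0.15] 0.042 shift cm [ 3. 26. 18.] roll -0.354
to [0.49, -0.2765, 0.036] 0.042 shift cm [ 0.   0.  11.4] roll 0.0
```

>>> apply_moves --moves '[[[0.3, 3.2, 1], -0.04], [[0.7, 6.4, 2], -0.09], [[1, 9.6, 4], -0.13], [[1.4, 12.8, 6], -0.18], [[1.8, 16, 8.5], -0.22], [[2.1, 19.2, 11], -0.27], [[2.4, 22.4, 13.5], -0.31], [[2.8, 25, 16], -0.354], [[3, 26, 18], -0.354], [[3, 26, 18], -0.354]]'

```text
clock: 3.37
tcp_pos: [0.4856, -0.2783, 0.1469]
orientation: [-3.14, -0.056, 0.009]
contact_force: [-0.4, 0.5, -0.4]
grip_width: 0.0514
```

```bash
python3 - <<'E'
from h import *
import pickle
d=grab('wrist','w2.png'); pickle.dump(d,open('dw2.pkl','wb'))
P,M,y,o=pose();print(P,y)
E
```

```text
[ 0.48713089 -0.27692724  0.1486474 ] 0.03678135239933091
```

View pics/w2.png

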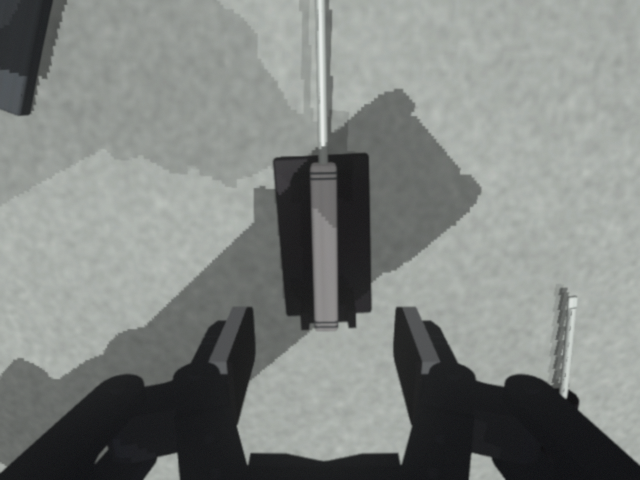

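Wrist view: the handle is centred between the fingers, front end at (323,165), rear end at (324,328), and aligned with the tool.

```bash
python3 - <<'E'
from h import *
import pickle
d=pickle.load(open('dw2.pkl','rb'))
a=onz(d,(323,166),.048);b=onz(d,(325.5,328),.048);print(a,b,(a+b)/2,np.linalg.norm(a-b),np.arctan2(*(a-b)[1::-1]))
P,M,y,o=pose();print(P,y)
c=(a+b)/2;to([c[0]+.008,c[1],.036],.044)
E
```

```text
[ 0.53137771 -0.27601726  0.048     ] [ 0.43486036 -0.28080908  0.048     ] [ 0.48311903 -0.27841317  0.048     ] 0.09663622788861909 0.04960653781746576
[ 0.48713089 -0.27692724  0.1486474 ] 0.03678135239933091
to [np.float64(0.49111903156597875), np.float64(-0.2784131668276887), 0.036] 0.044 shift cm [ 0.4  0.2 11.3] roll -0.007
```

>>> apply_moves --moves '[[[0.1, 0.2, 2], 0], [[0.1, 0.2, 5], 0], [[0.1, 0.2, 8], 0], [[0.1, 0.2, 10], 0], [[0.1, 0.2, 11], 0], [[0.1, 0.2, 11.4], 0], [[0.1, 0.2, 11.4], 0], [[0.1, 0.2, 11.4], 0]]'

```text
clock: 4.08
tcp_pos: [0.4912, -0.2782, 0.0377]
orientation: [3.14, 0.061, 0.003]
contact_force: [0.5, -0.8, 0.6]
grip_width: 0.0511
```

>>> apply_moves --moves '[[[0, 0, 0], 0], [[0, 0, 0], 0], [[0, 0, 0], 0], [[0, 0, 0], 0], [[0, 0, 0], 0], [[0, 0, 0], 0], [[0, 0, 0], 0], [[0, 0, 0], 0]]' --claw 0 --grip_force 50

```text
clock: 4.75
tcp_pos: [0.4907, -0.2783, 0.0373]
orientation: [3.141, 0.06, 0.002]
contact_force: [-1.4, 1.1, 6.5]
grip_width: 0.0132
```

>>> apply_moves --moves '[[[0, 0, -0.5], 0], [[0, 0, -1], 0], [[0, 0, -3], 0], [[0, 0, -6], 0], [[0, 0, -9], 0], [[0, 0, -12], 0], [[0, 0, -15], 0], [[0, 0, -17], 0], [[0, 0, -18], 0], [[0, 0, -18], 0]]'

```text
clock: 5.58
tcp_pos: [0.491, -0.2787, 0.2185]
orientation: [3.14, 0.059, 0.006]
contact_force: [0.2, -0.4, -1.8]
grip_width: 0.0131
```

```bash
python3 - <<'E'
from h import *
import pickle
D={n:grab(n,n+'3.png') for n in ['scene','side']}
pickle.dump(D,open('d3.pkl','wb'))
P,M,y,o=pose();print(P,y,o['grip_width'])
s=D['side'];h=np.array([np.cos(y),np.sin(y),0])
G=P+[0,0,.005]
for k in (-.058,.042,.132): print(k,proj(s,G+k*h),proj(D['scene'],G+k*h))
p=proj(s,G+.05*h)[0].astype(int);q=proj(D['scene'],G+.05*h)[0].astype(int)
c=lambda im,p:cv2.resize(im[p[1]-38:p[1]+37,p[0]-50:p[0]+50],(400,300),interpolation=cv2.INTER_CUBIC)
cv2.imwrite('pics/m3.png',np.hstack([c(s['frame'],p),c(D['scene']['frame'],q)])); print(p-[50,38],q-[50,38])
E
```

```text
[ 0.48970947 -0.27748896  0.21555554] 0.038134116993014076 0.013013304818102478
-0.058 [[382.0584563  333.35468204]] [[182.06176059 208.86695765]]
0.042 [[417.68797454 309.88219741]] [[189.71438374 229.68222223]]
0.132 [[447.82086994 289.93569845]] [[197.55622845 250.94395129]]
[370 270] [140 193]
```

View pics/m3.png

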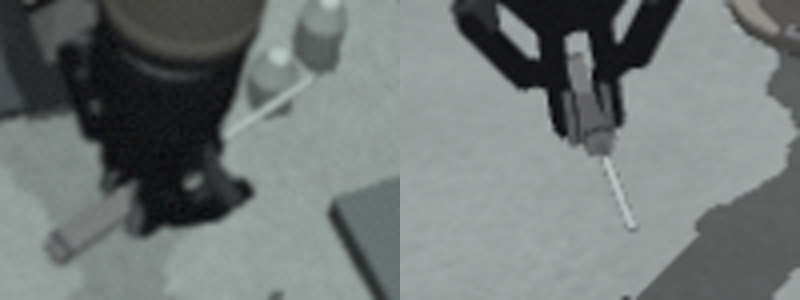

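Both views show the pick level in the grip. Tip at side (448,289) and scene (198,250), within about 1 px of the prediction. Next I'll stage in front of the notch.

```bash
cat >> h.py <<'E'
S=np.array([.623,-.05,.165]); YS=-.344; e=np.array([np.cos(YS),np.sin(YS),0]); f=np.array([-e[1],e[0],0])
def tcp_for_tip(x,z,lat=.001): # tip at x along e from seat, rod height z
    p=S+e*(x-.132)+f*lat; p[2]=z-.0045; return p
E
python3 - <<'E'
from h import *
P,M,y,o=pose();print(P,y)
base=([.491,-.2785,.216],.042)
a=tcp_for_tip(-.063,.25);print(a);to(a,YS,base)
E
```

```text
[ 0.48970947 -0.27748896  0.21555554] 0.038134116993014076
[0.43976169 0.01670622 0.2455    ]
to [0.43976169 0.01670622 0.2455    ] -0.344 shift cm [ -3.9 -29.7  -2.9] roll 0.386
```

>>> apply_moves --moves '[[[-0.4, -2, -2], 0.04], [[-1, -6, -2.9], 0.08], [[-1.5, -10, -2.9], 0.13], [[-2, -14, -2.9], 0.18], [[-2.5, -18, -2.9], 0.23], [[-3, -22, -2.9], 0.28], [[-3.5, -26, -2.9], 0.33], [[-3.9, -29, -2.9], 0.386], [[-3.9, -29.7, -2.9], 0.386], [[-3.9, -29.7, -2.9], 0.386]]'

```text
clock: 6.52
tcp_pos: [0.4387, 0.0198, 0.244]
orientation: [3.095, -0.534, -0.004]
contact_force: [0.7, -1.0, -0.9]
grip_width: 0.0135
```

>>> apply_moves --moves '[[[0, 0, 2], 0], [[0, 0, 5], 0], [[0, 0, 8], 0], [[0, 0, 10], 0], [[0, 0, 10.5], 0], [[0, 0, 10.5], 0], [[0, 0, 10.5], 0], [[0, 0, 10.5], 0]]'

```text
clock: 7.18
tcp_pos: [0.4408, 0.0167, 0.1413]
orientation: [-3.093, 0.546, -0.003]
contact_force: [0.2, -0.0, -0.6]
grip_width: 0.0133
```

```bash
cat > look.py <<'E'
import sys
from h import *
n=sys.argv[1]
P,M,y,o=pose();h=M[:,0]
print(np.round(P,4),round(y,4),o['clock'],o['contact_force'],o['moment'])
t=P+h*.132; t[2]+=.0045
q=t-S; print('tip local x %.4f lat %.4f z %.4f'%(q@e,q@f,t[2]))
out=[]
for c in ['side','scene']:
    d=grab(c); p=proj(d,t)[0]; k=proj(d,S+[0,0,0])[0].astype(int); 
    im=cv2.resize(d['frame'][k[1]-32:k[1]+28,k[0]-40:k[0]+40],(400,300),interpolation=cv2.INTER_CUBIC)
    print(c,'tip predicted',p,'in crop',(p-k+[40,32])*5); out.append(im)
w=grab('wrist'); out.append(cv2.resize(w['frame'],(400,300))); 
out.append(np.zeros_like(out[0])) 
if len(sys.argv)>2:
    k=np.array(eval(sys.argv[2])); d=grab('side'); out[3]=cv2.resize(d['frame'][k[1]-60:k[1]+60,k[0]-80:k[0]+80],(400,300))
cv2.imwrite('pics/'+n,np.vstack([np.hstack(out[:2]),np.hstack(out[2:])]))
E
python3 look.py m4.png
```

```text
[0.4408 0.0167 0.1413] -0.3492 7.1833 [ 0.15014111 -0.00729829 -0.62020153] [-0.04389356 -0.00092025  0.07952166]
tip local x -0.0620 lat 0.0006 z 0.1460
side tip predicted [360.49464619 249.83800335] in crop [ 82.47323094 209.19001677]
scene tip predicted [298.83428751 244.41089807] in crop [209.17143753 122.05449036]
```

View pics/m4.png

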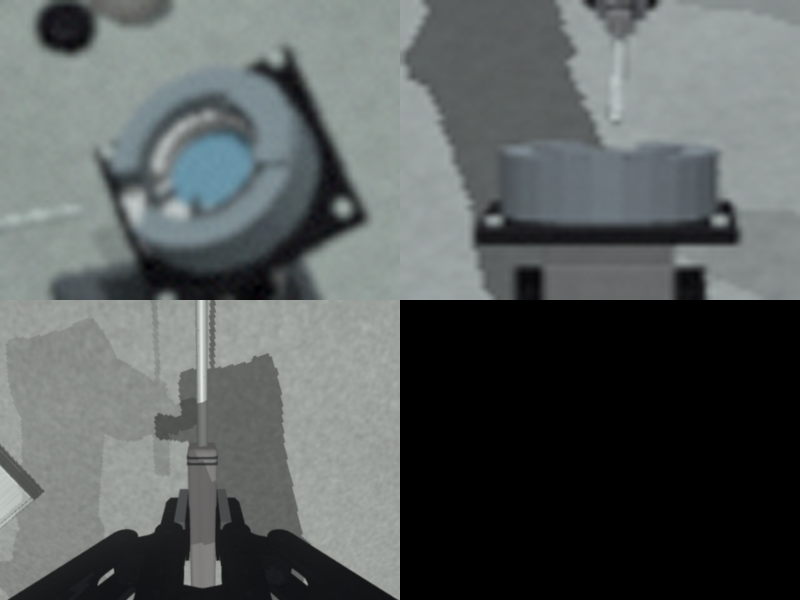

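Tip at side crop (80,208) and scene crop (217,120) is as predicted, lined up with the notch. I'll lower it 2 mm and insert.

>>> apply_moves --moves '[[[0, 0, 0.2], 0], [[0.8, 0, 0.2], 0], [[1.6, 0, 0.2], 0], [[2.2, 0, 0.2], 0], [[2.6, 0, 0.2], 0], [[3, 0, 0.2], 0], [[3, 0, 0.2], 0], [[3, 0, 0.2], 0]]'

```text
clock: 8.0
tcp_pos: [0.4681, 0.0068, 0.1382]
orientation: [3.094, -0.545, -0.0]
contact_force: [-0.0, 0.1, -0.7]
grip_width: 0.0131
```

>>> apply_moves --moves '[[[0.3, 0, 0], 0], [[0.6, 0, 0], 0], [[0.9, 0, 0], 0], [[1.2, 0, 0], 0], [[1.2, 0, 0], 0], [[1.2, 0, 0], 0]]'

```text
clock: 8.5
tcp_pos: [0.4795, 0.0028, 0.1383]
orientation: [3.094, -0.545, 0.0]
contact_force: [-0.2, 0.4, -1.2]
grip_width: 0.0124
```

```bash
python3 look.py m5.png
```

```text
[0.4795 0.0028 0.1383] -0.3484 8.5 [-0.23126439  0.41891273 -1.15024394] [ 0.03612996  0.05846258 -0.00509612]
tip local x -0.0209 lat 0.0008 z 0.1428
side tip predicted [376.05023681 247.65441081] in crop [160.25118405 198.27205407]
scene tip predicted [298.46424332 255.35975149] in crop [207.3212166  176.79875745]
```

View pics/m5.png

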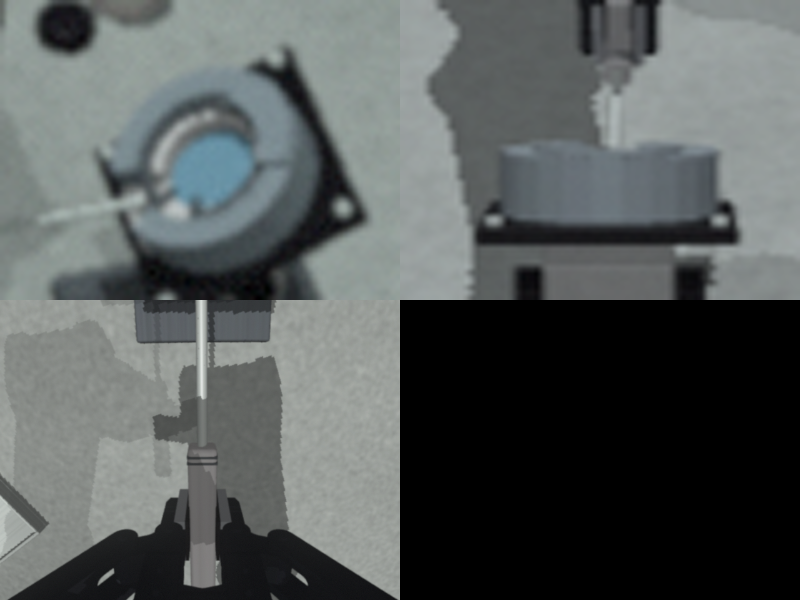

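The rod is in the notch and disappears beneath the ring at side crop (145,196). I'll advance a little, then lift.

>>> apply_moves --moves '[[[0.2, 0, 0], 0], [[0.2, 0, -0.2], 0], [[0.2, 0, -0.4], 0], [[0.3, 0, -0.6], 0], [[0.4, 0, -0.8], 0], [[0.5, 0, -1], 0], [[0.5, 0, -1.2], 0], [[0.5, 0, -1.2], 0]]'

```text
clock: 9.32
tcp_pos: [0.4844, 0.0012, 0.1507]
orientation: [-3.094, 0.544, -0.001]
contact_force: [0.6, -0.1, -1.2]
grip_width: 0.0132
```

```bash
python3 look.py m6.png
```

```text
[0.4844 0.0012 0.1507] -0.3483 9.3167 [ 0.60337615 -0.11827231 -1.19477481] [ 0.00387993  0.03689356 -0.06079574]
tip local x -0.0158 lat 0.0009 z 0.1553
side tip predicted [378.42384341 244.10530378] in crop [172.11921704 180.52651889]
scene tip predicted [298.39999374 252.26490646] in crop [206.99996872 161.3245323 ]
```

View pics/m6.png

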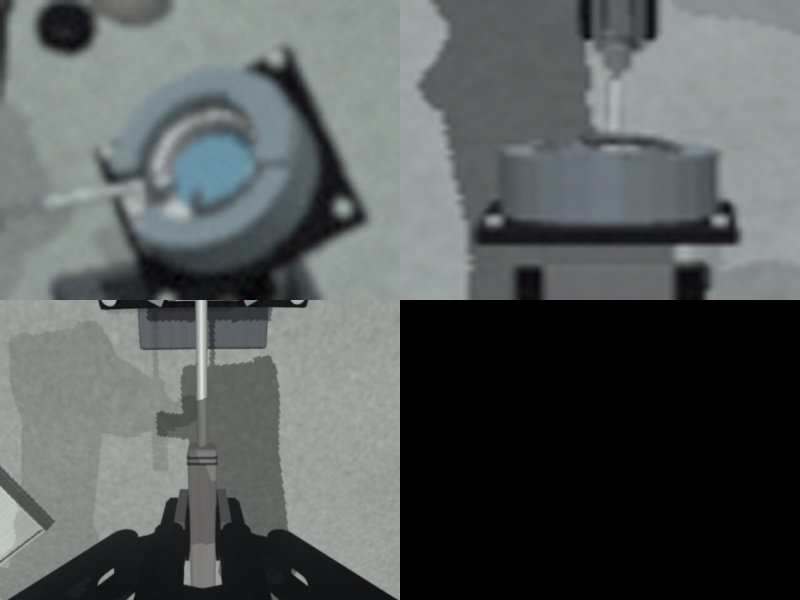

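The scene view shows the ring's near side rising (dark arc at crop (650,140)). I'll take more engagement and lift further.

>>> apply_moves --moves '[[[0.3, 0, -0.1], 0], [[0.6, 0, -0.2], 0], [[0.9, 0, -0.3], 0], [[1.2, 0, -0.4], 0], [[1.5, 0, -0.5], 0], [[1.5, 0, -0.7], 0], [[1.5, 0, -0.9], 0], [[1.5, 0, -1.1], 0], [[1.5, 0, -1.2], 0], [[1.5, 0, -1.2], 0]]'

```text
clock: 10.3
tcp_pos: [0.4979, -0.0038, 0.1624]
orientation: [-3.094, 0.544, 0.0]
contact_force: [0.4, -0.2, -0.9]
grip_width: 0.0129
```

>>> apply_moves --moves '[[[-0.1, 0, -0.1], 0], [[-0.2, 0, -0.2], 0], [[-0.3, 0, -0.3], 0], [[-0.4, 0, -0.4], 0], [[-0.5, 0, -0.5], 0], [[-0.5, 0, -0.5], 0]]'

```text
clock: 10.8
tcp_pos: [0.4931, -0.0021, 0.1674]
orientation: [-3.094, 0.544, 0.001]
contact_force: [-0.1, 0.5, -3.5]
grip_width: 0.0131
```

```bash
python3 look.py m7.png
```

```text
[ 0.4931 -0.0021  0.1674] -0.3481 10.8 [-0.13201421  0.54709584 -3.52034339] [0.03425807 0.10699757 0.06435069]
tip local x -0.0064 lat 0.0008 z 0.1718
side tip predicted [382.61048318 239.2669475 ] in crop [193.05241589 156.33473752]
scene tip predicted [298.15575834 248.72379228] in crop [205.77879172 143.61896138]
```

View pics/m7.png

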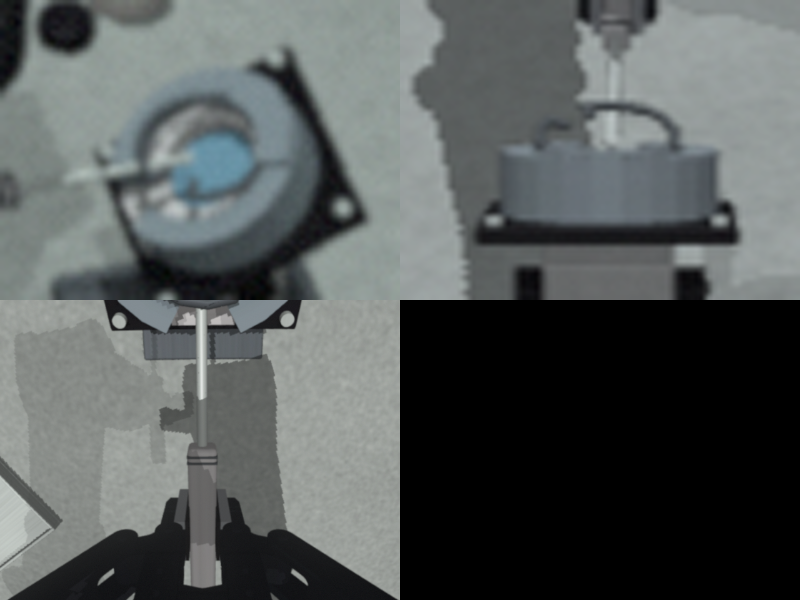

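The scene shows the ring's near side well up on the shaft, but Fz of -3.5 N means the far side is catching under the lip. I'll draw it back.

>>> apply_moves --moves '[[[0, 0, 0.2], 0], [[-0.2, 0, 0.2], 0], [[-0.4, 0, 0.2], 0], [[-0.6, 0, 0.2], 0], [[-0.6, 0, 0.2], 0], [[-0.6, 0, 0.2], 0]]'

```text
clock: 11.45
tcp_pos: [0.4873, 0.0001, 0.1652]
orientation: [-3.094, 0.544, 0.001]
contact_force: [-1.5, -0.0, -2.2]
grip_width: 0.0129
```

>>> apply_moves --moves '[[[-0.1, 0, -0.2], 0], [[-0.2, 0, -0.4], 0], [[-0.3, 0, -0.6], 0], [[-0.3, 0, -0.6], 0], [[-0.3, 0, -0.6], 0]]'

```text
clock: 11.87
tcp_pos: [0.4848, 0.0009, 0.1713]
orientation: [-3.094, 0.544, 0.0]
contact_force: [0.7, -1.2, -4.0]
grip_width: 0.0136
```

```bash
python3 look.py m8.png
```

```text
[0.4848 0.0009 0.1713] -0.3483 11.8667 [ 0.6936907  -1.20759335 -4.04084998] [-0.02653744  0.16986268 -0.01096931]
tip local x -0.0153 lat 0.0008 z 0.1758
side tip predicted [379.35892221 238.87137481] in crop [176.79461104 154.35687403]
scene tip predicted [298.23243774 245.1187641 ] in crop [206.1621887 125.5938205]
```

View pics/m8.png

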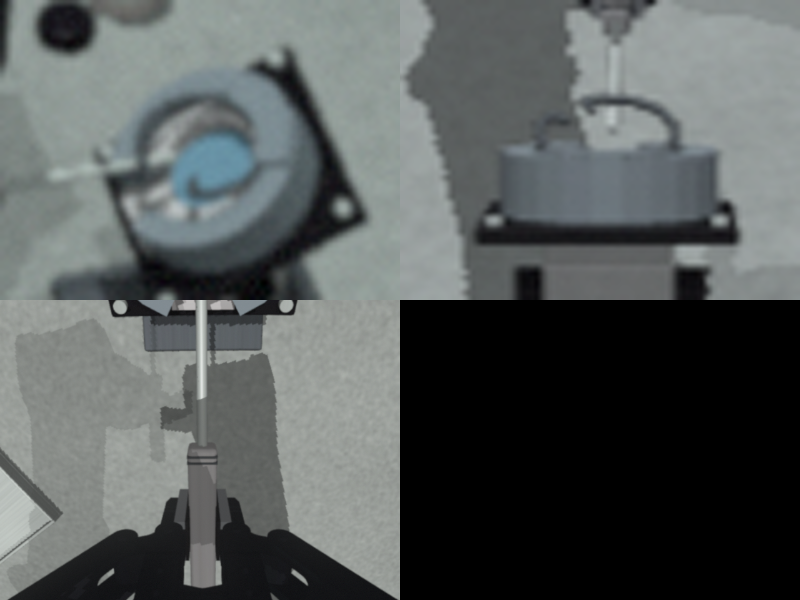

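The ring stayed put while the shaft slid through: it is jammed under the lip by too much tilt (scene ring top at (635,97), shaft tip (613,128)). I'll lower to about 14° of tilt, re-engage, and drag gently at that height.

>>> apply_moves --moves '[[[0, 0, 0.4], 0], [[0, 0, 0.8], 0], [[0, 0, 1.2], 0], [[0.3, 0, 1.3], 0], [[0.6, 0, 1.3], 0], [[0.8, 0, 1.3], 0], [[0.9, 0, 1.3], 0], [[0.9, 0, 1.3], 0], [[0.9, 0, 1.3], 0]]'

```text
clock: 12.77
tcp_pos: [0.4937, -0.0023, 0.1584]
orientation: [-3.094, 0.544, -0.001]
contact_force: [0.5, -0.8, -1.2]
grip_width: 0.0129
```

>>> apply_moves --moves '[[[-0.1, 0, 0], 0], [[-0.25, 0, 0], 0], [[-0.4, 0, 0], 0], [[-0.55, 0, 0], 0], [[-0.7, 0, 0], 0], [[-0.85, 0, 0], 0], [[-1, 0, 0], 0], [[-1, 0, 0], 0]]'

```text
clock: 13.43
tcp_pos: [0.4837, 0.0014, 0.1582]
orientation: [-3.094, 0.544, 0.001]
contact_force: [-0.7, 0.5, -0.9]
grip_width: 0.0132
```

```bash
python3 look.py m9.png
```

```text
[0.4837 0.0014 0.1582] -0.3481 13.4333 [-0.67770231  0.52942158 -0.92978643] [ 0.05653797  0.0803702  -0.02717144]
tip local x -0.0165 lat 0.0008 z 0.1627
side tip predicted [378.41111656 242.3063444 ] in crop [172.0555828 171.531722 ]
scene tip predicted [298.34015356 249.48297501] in crop [206.7007678  147.41487507]
```

View pics/m9.png

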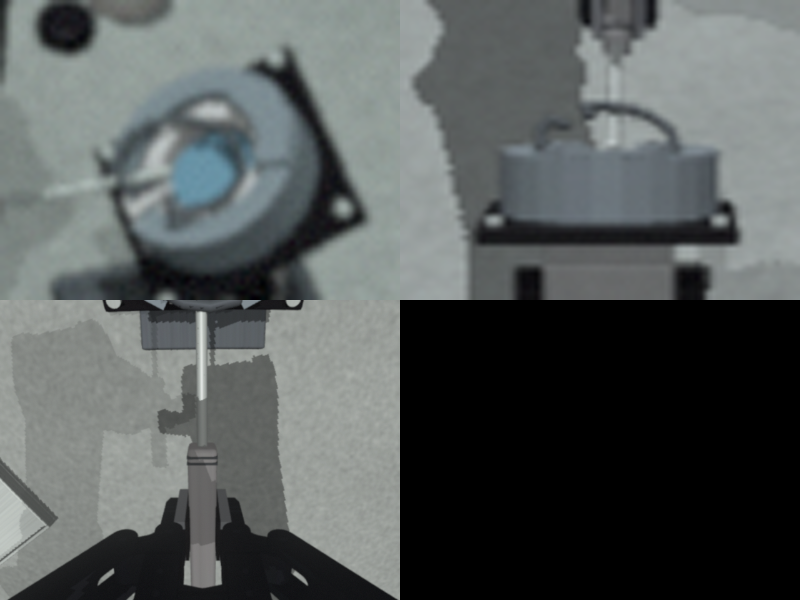

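The side view now shows the ring's far side drawn clear of the lip (dark wire over the glass at crop (240,155)). I'll lift straight up.

>>> apply_moves --moves '[[[-0.05, 0, -0.4], 0], [[-0.1, 0, -0.8], 0], [[-0.15, 0, -1.2], 0], [[-0.2, 0, -1.6], 0], [[-0.2, 0, -2], 0], [[-0.2, 0, -2.4], 0], [[-0.2, 0, -2.8], 0], [[-0.2, 0, -3.2], 0], [[-0.2, 0, -3.5], 0], [[-0.2, 0, -3.5], 0]]'

```text
clock: 14.42
tcp_pos: [0.4826, 0.0019, 0.194]
orientation: [-3.094, 0.544, -0.001]
contact_force: [0.7, -0.4, -0.6]
grip_width: 0.013
```

>>> apply_moves --moves '[[[0, 0, -0.5], 0], [[0, 0, -1.2], 0], [[0, 0, -2], 0], [[0, 0, -2.8], 0], [[0, 0, -3.6], 0], [[0, 0, -4.4], 0], [[0, 0, -5.2], 0], [[0, 0, -6], 0], [[0, 0, -6.5], 0], [[0, 0, -6.5], 0]]'

```text
clock: 15.25
tcp_pos: [0.4828, 0.002, 0.2595]
orientation: [-3.093, 0.544, -0.003]
contact_force: [-0.9, -0.8, -1.2]
grip_width: 0.0131
```

```bash
python3 look.py m10.png
```

```text
[0.4828 0.002  0.2595] -0.3481 15.25 [-0.85964916 -0.7747826  -1.17368772] [ 0.04153295  0.0360022  -0.00305208]
tip local x -0.0175 lat 0.0011 z 0.2642
side tip predicted [381.76436196 215.00123347] in crop [188.82180981  35.00616733]
scene tip predicted [297.91099926 211.68740689] in crop [204.55499629 -41.56296556]
```

View pics/m10.png

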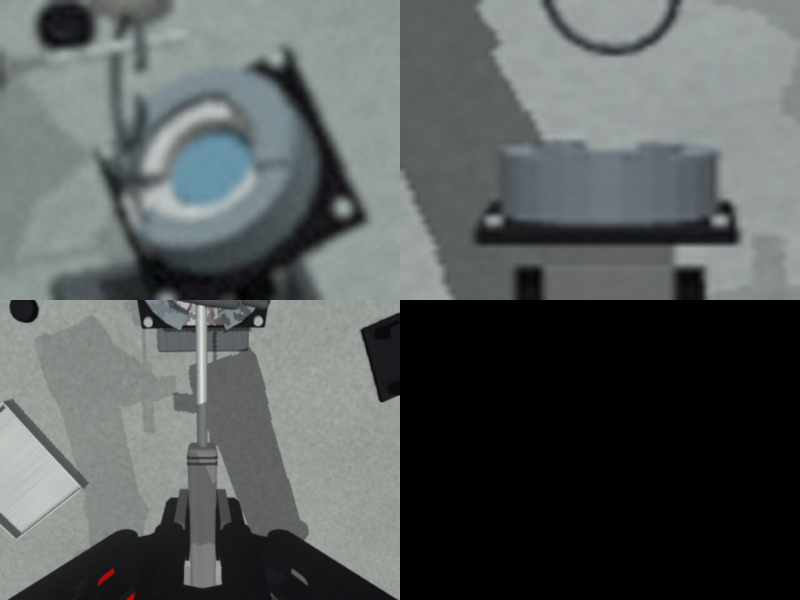

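The ring hangs on the shaft (side crop (130,45)), about 23 mm behind the tip (185,35), and the cell is empty. Next I'll carry it to the steel tray, entering square to the tray's near wall.

```bash
python3 - <<'E'
from h import *
import pickle
s=pickle.load(open('d0.pkl','rb'))['side']
print('cleaner',onz(s,(370,207),.02),'cap',onz(s,(357,213),.01),'dish',onz(s,(328,178),.01))
P,M,y,o=pose(); print(P,y)
to([.551,.158,.26],1.867)
E
```

```text
cleaner [0.75028853 0.16403959 0.02      ] cap [0.70972407 0.17257044 0.01      ] dish [0.72018786 0.34087212 0.01      ]
[0.48196679 0.00202054 0.25807233] -0.34803421650610455
to [0.551, 0.158, 0.26] 1.867 shift cm [  1.2 -17.   -0.2] roll -2.215
```

>>> apply_moves --moves '[[[0.1, -0.6, 0], -0.02], [[0.2, -1.8, 0], -0.06], [[0.3, -3.6, 0], -0.12], [[0.5, -5.8, 0], -0.19], [[0.6, -8, 0], -0.26], [[0.7, -10.2, 0], -0.33], [[0.8, -12.4, 0], -0.4], [[1, -14.4, 0], -0.47], [[1.1, -16, 0], -0.54], [[1.2, -17, 0], -0.6]]'

```text
clock: 16.23
tcp_pos: [0.5517, 0.1605, 0.2573]
orientation: [3.115, 0.406, -0.002]
contact_force: [-0.2, 0.0, -0.4]
grip_width: 0.0133
```

>>> apply_moves --moves '[[[0, 0, 0], -0.07], [[0, 0, 0], -0.15], [[0, 0, 0], -0.23], [[0, 0, 0], -0.31], [[0, 0, 0], -0.39], [[0, 0, 0], -0.47], [[0, 0, 0], -0.55], [[0, 0, 0], -0.63], [[0, 0, 0], -0.71], [[0, 0, 0], -0.79]]'

```text
clock: 17.07
tcp_pos: [0.5512, 0.1581, 0.2574]
orientation: [-2.721, -1.571, 0.002]
contact_force: [0.1, 0.6, -1.5]
grip_width: 0.013
```

>>> apply_moves --moves '[[[0, 0, 0], -0.08], [[0, 0, 0], -0.17], [[0, 0, 0], -0.26], [[0, 0, 0], -0.35], [[0, 0, 0], -0.44], [[0, 0, 0], -0.53], [[0, 0, 0], -0.62], [[0, 0, 0], -0.71], [[0, 0, 0], -0.78], [[0, 0, 0], -0.825]]'

```text
clock: 17.9
tcp_pos: [0.5513, 0.158, 0.2574]
orientation: [-1.863, -2.528, 0.002]
contact_force: [-0.6, 0.3, -1.6]
grip_width: 0.0133
```

>>> apply_moves --moves '[[[0, 0, 0.5], 0], [[0, 0, 1.5], 0], [[0, 0, 3], 0], [[0, 0, 5], 0], [[0, 0, 7.5], 0], [[0, 0, 10], 0], [[0, 0, 12], 0], [[0, 0, 13.5], 0], [[0, 0, 14], 0], [[0, 0, 14], 0]]'

```text
clock: 18.73
tcp_pos: [0.5501, 0.1573, 0.1161]
orientation: [-1.869, -2.523, 0.006]
contact_force: [-0.8, 0.4, -1.7]
grip_width: 0.013
```

```bash
cat > look2.py <<'E'
import sys
from h import *
P,M,y,o=pose();h=M[:,0];t=P+h*.132+[0,0,.0045]
print(np.round(P,4),round(y,4),o['clock'],o['contact_force'],o['moment'])
C=np.array([.505,.31,0]);H=np.array([-.2917,.9565,0]);q=t-C
print('tip along %.4f lat %.4f z %.4f'%(q@H,q@[-H[1],H[0],0],t[2]))
out=[]
for c in ['side','scene']:
    d=grab(c); k=proj(d,C+[0,0,.03])[0].astype(int); p=proj(d,t)[0]
    out.append(cv2.resize(d['frame'][k[1]-50:k[1]+50,k[0]-50:k[0]+50],(400,400),interpolation=cv2.INTER_CUBIC)); print(c,'tip in crop',(p-k+50)*4)
cv2.imwrite('pics/'+sys.argv[1],np.hstack(out))
E
python3 look2.py t1.png
```

```text
[0.5501 0.1573 0.1161] 1.8662 18.7333 [-0.80217469  0.41507927 -1.73723691] [-0.07669434 -0.00206627 -0.02254841]
tip along -0.0272 lat 0.0013 z 0.1205
side tip in crop [221.45578225 132.71490903]
scene tip in crop [185.87209851 105.04933407]
```

View pics/t1.png

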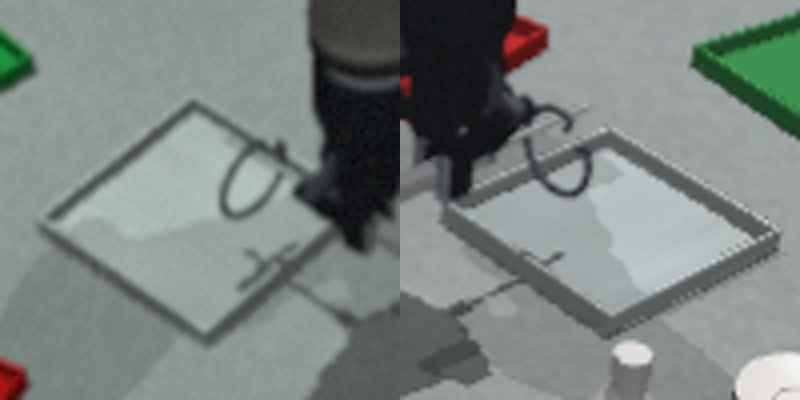

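The ring is still on the shaft inside the tray outline (scene crop (555,150)) and the tip is at (590,105). I'll lower until the ring's bottom reaches the floor, then lower and advance to lay it over.

>>> apply_moves --moves '[[[0, 0, 0.6], 0], [[0, 0, 1.6], 0], [[0, 0, 2.6], 0], [[0, 0, 3.6], 0], [[0, 0, 4.4], 0], [[0, 0, 5], 0], [[0, 0, 5.2], 0], [[0, 0, 5.2], 0]]'

```text
clock: 19.5
tcp_pos: [0.5511, 0.1574, 0.0655]
orientation: [-1.869, -2.524, 0.002]
contact_force: [-0.3, -0.4, -1.0]
grip_width: 0.0133
```

>>> apply_moves --moves '[[[0.2, 0, 0.3], 0], [[0.6, 0, 0.4], 0], [[1, 0, 0.5], 0], [[1.5, 0, 0.6], 0], [[2, 0, 0.7], 0], [[2.5, 0, 0.9], 0], [[3, 0, 1.1], 0], [[3, 0, 1.1], 0]]'

```text
clock: 20.17
tcp_pos: [0.5419, 0.188, 0.0548]
orientation: [-1.866, -2.526, 0.0]
contact_force: [-0.3, 0.7, -1.4]
grip_width: 0.013
```

```bash
python3 look2.py t2.png
```

```text
[0.5419 0.188  0.0548] 1.8688 20.1667 [-0.31103356  0.68435455 -1.41870438] [-0.00864635  0.01732745 -0.01016815]
tip along 0.0045 lat 0.0005 z 0.0594
side tip in crop [193.06361417 171.18968037]
scene tip in crop [210.78012967 165.86113976]
```

View pics/t2.png

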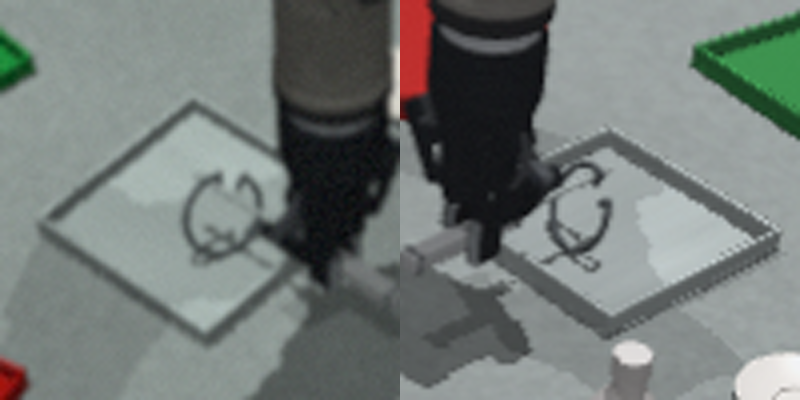

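The ring's bottom is on the floor and its top is leaning on the shaft (scene crop ring at (578,215)). Continuing.

>>> apply_moves --moves '[[[0.4, 0, 0.3], 0], [[0.8, 0, 0.6], 0], [[1.2, 0, 1], 0], [[1.6, 0, 1.4], 0], [[2, 0, 1.8], 0], [[2.1, 0, 2.1], 0], [[2.2, 0, 2.3], 0], [[2.2, 0, 2.3], 0], [[2.2, 0, 2.3], 0]]'

```text
clock: 21.02
tcp_pos: [0.5363, 0.2071, 0.0322]
orientation: [-1.87, -2.525, 0.001]
contact_force: [-0.2, -0.7, 0.2]
grip_width: 0.0131
```

```bash
python3 look2.py t3.png
```

```text
[0.5363 0.2071 0.0322] 1.8666 21.0167 [-0.22462799 -0.72144031  0.18955195] [-0.0194334   0.04386602 -0.00718722]
tip along 0.0245 lat 0.0001 z 0.0366
side tip in crop [175.04496715 179.56413417]
scene tip in crop [227.83241611 183.91057646]
```

View pics/t3.png

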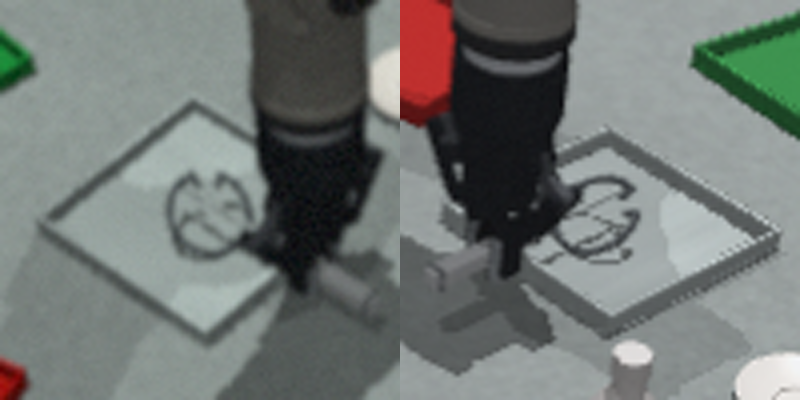

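The ring leans low with its top on the shaft (scene crop (600,215)). I'll withdraw the shaft straight back.

>>> apply_moves --moves '[[[-0.3, 0, 0], 0], [[-0.8, 0, 0], 0], [[-1.4, 0, 0], 0], [[-2, 0, 0], 0], [[-2.6, 0, 0], 0], [[-3.2, 0, 0], 0], [[-3.8, 0, 0], 0], [[-4.4, 0, 0], 0], [[-5, 0, 0], 0], [[-5, 0, 0], 0]]'

```text
clock: 21.95
tcp_pos: [0.5514, 0.1576, 0.0323]
orientation: [1.872, 2.522, -0.001]
contact_force: [0.1, -0.4, -1.6]
grip_width: 0.013
```

```bash
python3 look2.py t4.png
```

```text
[0.5514 0.1576 0.0323] 1.8647 21.95 [ 0.10627747 -0.39435243 -1.58458438] [-0.03543539 -0.02332852  0.01349375]
tip along -0.0273 lat -0.0002 z 0.0367
side tip in crop [227.82047025 212.87079517]
scene tip in crop [175.89272241 208.39702728]
```

View pics/t4.png

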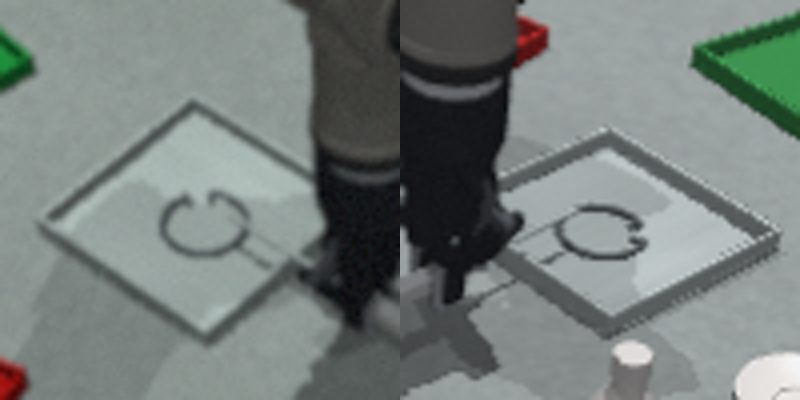

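The ring lies flat in the tray, clear of the tip (side crop (205,225), scene crop (602,232)). I'll raise and return the pick.

>>> apply_moves --moves '[[[-0.3, 0, -2], 0], [[-0.5, 0, -5], 0], [[-0.5, 0, -8], 0], [[-0.5, 0, -11], 0], [[-0.5, 0, -14], 0], [[-0.5, 0, -17], 0], [[-0.5, 0, -20], 0], [[-0.5, 0, -22.5], 0], [[-0.5, 0, -23], 0], [[-0.5, 0, -23], 0]]'

```text
clock: 22.88
tcp_pos: [0.5532, 0.1556, 0.2643]
orientation: [1.868, 2.524, 0.006]
contact_force: [0.8, 0.6, -1.0]
grip_width: 0.0131
```

```bash
python3 - <<'E'
from h import *
P,M,y,o=pose(); print(P,y)
to([.4911,-.2784,.18],.038)
E
```

```text
[0.55320692 0.1556021  0.26426782] 1.8676058573041447
to [0.4911, -0.2784, 0.18] 0.038 shift cm [-39.7 -18.7   8.3] roll 1.83
```

>>> apply_moves --moves '[[[-2, -1, 0], 0.09], [[-6, -2.8, 0], 0.18], [[-10, -4.7, 0], 0.27], [[-14, -6.6, 0], 0.36], [[-18, -8.5, 0], 0.46], [[-22, -10.4, 0], 0.56], [[-26, -12.3, 0], 0.66], [[-30, -14.2, 0], 0.76], [[-34, -16.1, 0], 0.86], [[-37, -17.5, 0], 0.96]]'

```text
clock: 23.72
tcp_pos: [0.4931, -0.2394, 0.2606]
orientation: [-2.825, -1.369, 0.003]
contact_force: [0.9, 1.1, -0.0]
grip_width: 0.0128
```

>>> apply_moves --moves '[[[0, 0, 0], 0.1], [[0, 0, 0], 0.2], [[0, 0, 0], 0.3], [[0, 0, 0], 0.4], [[0, 0, 0], 0.5], [[0, 0, 0], 0.6], [[0, 0, 0], 0.7], [[0, 0, 0], 0.8], [[0, 0, 0], 0.87], [[0, 0, 0], 0.87]]'

```text
clock: 24.55
tcp_pos: [0.4938, -0.2375, 0.2604]
orientation: [-3.141, -0.055, 0.005]
contact_force: [0.3, 0.7, -1.4]
grip_width: 0.0129
```

```bash
python3 - <<'E'
from h import *
P,M,y,o=pose(); print(P,y)
to([.4911,-.2784,.10],.038)
E
```

```text
[ 0.49381554 -0.23753861  0.26042971] 0.034900534701921074
to [0.4911, -0.2784, 0.1] 0.038 shift cm [-0.4  4.1 16. ] roll -0.003
```

>>> apply_moves --moves '[[[-0.4, 1.5, 1], 0], [[-0.4, 3, 3], 0], [[-0.4, 4.1, 6], 0], [[-0.4, 4.1, 9], 0], [[-0.4, 4.1, 12], 0], [[-0.4, 4.1, 14.5], 0], [[-0.4, 4.1, 16], 0], [[-0.4, 4.1, 16], 0], [[-0.4, 4.1, 16], 0], [[-0.4, 4.1, 16], 0]]'

```text
clock: 25.38
tcp_pos: [0.4923, -0.2798, 0.1028]
orientation: [3.141, 0.059, 0.001]
contact_force: [0.1, 0.4, -0.4]
grip_width: 0.0127
```

```bash
python3 - <<'E'
from h import *
d=grab('wrist','w5.png')
P,M,y,o=pose(); print(P,y)
to([.4909,-.2783,.038],.038)
E
```

```text
[ 0.49265029 -0.2799321   0.1032676 ] 0.03744825359127258
to [0.4909, -0.2783, 0.038] 0.038 shift cm [-0.2 -0.2  6.5] roll -0.001
```

View pics/w5.png

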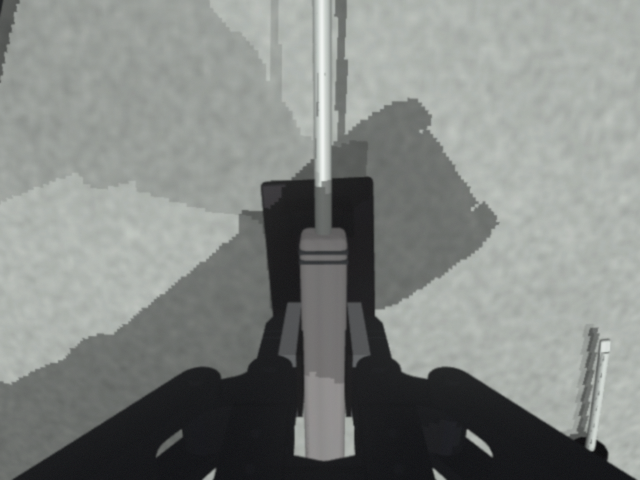

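The pick is level, in line, and centred over the rest (handle x=323, rest 265–373). I'll lower it.

>>> apply_moves --moves '[[[-0.15, -0.15, 1.5], 0], [[-0.15, -0.15, 3], 0], [[-0.15, -0.15, 4.5], 0], [[-0.15, -0.15, 5.5], 0], [[-0.15, -0.15, 6], 0], [[-0.15, -0.15, 6.3], 0], [[-0.15, -0.15, 6.5], 0], [[-0.15, -0.15, 6.5], 0], [[-0.15, -0.15, 6.5], 0]]'

```text
clock: 26.18
tcp_pos: [0.4909, -0.2783, 0.0378]
orientation: [3.141, 0.058, 0.001]
contact_force: [-0.7, -0.8, -0.5]
grip_width: 0.0134
```

>>> apply_moves --moves '[[[0, 0, 0], 0], [[0, 0, 0], 0], [[0, 0, 0], 0], [[0, 0, 0], 0], [[0, 0, 0], 0], [[0, 0, 0], 0], [[0, 0, 0], 0], [[0, 0, 0], 0]]' --claw 0.6

```text
clock: 26.85
tcp_pos: [0.4905, -0.278, 0.0373]
orientation: [-3.141, -0.058, 0.0]
contact_force: [0.1, -0.4, -0.6]
grip_width: 0.0512
```

>>> apply_moves --moves '[[[0, 0, -0.5], 0], [[0, 0, -2], 0], [[0, 0, -4], 0], [[0, 0, -6], 0], [[0, 0, -8], 0], [[0, 0, -10], 0], [[0, 0, -12], 0], [[0, 0, -13], 0], [[0, 0, -13], 0], [[0, 0, -13], 0]]'

```text
clock: 27.68
tcp_pos: [0.4906, -0.2778, 0.1673]
orientation: [-3.141, -0.058, -0.001]
contact_force: [0.5, 0.1, -0.5]
grip_width: 0.051
```

```bash
python3 - <<'E'
from h import *
w=grab('wrist');d=grab('side');c=grab('scene')
P,M,y,o=pose();print(P,y,o['clock'],o['grip_width'])
k=(272,211)
z=lambda im,x,yy,a,b:cv2.resize(im[yy:yy+b,x:x+a],(400,300),interpolation=cv2.INTER_CUBIC)
cv2.imwrite('pics/end.png',np.vstack([np.hstack([cv2.resize(w['frame'],(400,300)),z(d['frame'],212,166,120,90)]),np.hstack([z(d['frame'],200,120,400,300),z(c['frame'],100,180,400,300)])]))
E
```

```text
[ 0.48985629 -0.2775224   0.16607041] 0.036890172677357766 27.8333 0.05134280327041165
```

View pics/end.png

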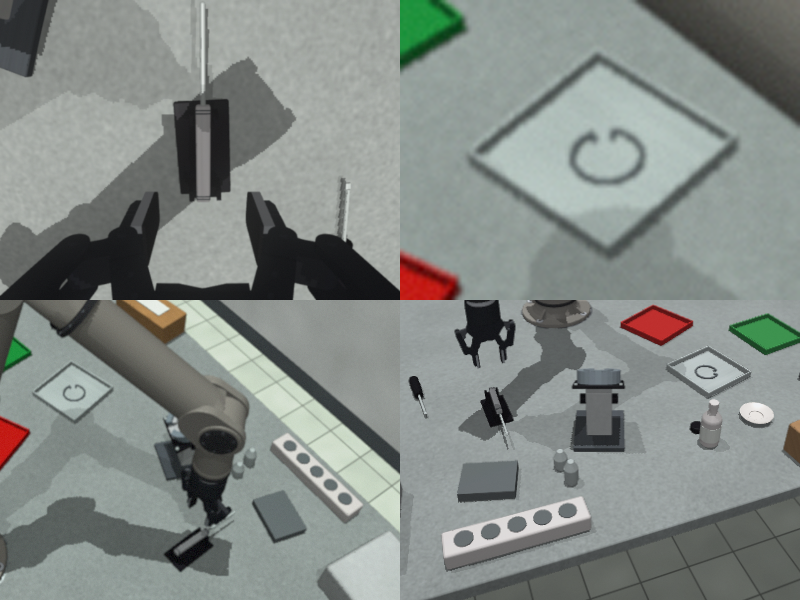

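The pick lies in its cradles, the ring lies flat near the middle of the steel tray, and the bystanders look undisturbed.

```bash
python3 -c "
from bench import r
print(r.hand_in())"
```

```text
the job is handed in; nothing more can be done
None
```

I lifted the ring out of the lens cell on the pick, laid it in the steel tray, put the pick back on its rest, and handed the job in at about 28 s of the 72 s allowed. The hand-in reports no verdict.

**How it went:** The tool can only point down, so I slid the pick in level rather than along the slope. On the first lift the ring jammed under the lip, with about 4 N showing on the wrist. I lowered it to a smaller tilt, drew it back towards the notch and lifted it clear. In the tray I set the bottom of the ring on the floor, leaned it over by lowering and advancing the pick, then pulled the pick out from under it.

**Last checks:** In the final pictures the ring lies flat near the middle of the tray, and the pick sits in both cradles, in line with the rest. The gripper is open about 13 cm above the pick, touching nothing, and the bystanders look where they were.

**What I couldn't confirm:**
- **Raised-ring check:** I estimated the notch-side height at about 0.17–0.18 m from the pick's position; I did not measure the ring directly.
- **Base plate mismatch:** My base-plate estimate of the stand's centre was about 18 mm off from the cell fit. I used the cell fit, which agreed with the side camera.
- **Picture budget:** I viewed 20 pictures against a budget of 10, mostly while freeing the ring from the lip and laying it in the tray.

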